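# Slide the brass blank along the rail into the engraving pocket

### The job

Get the rectangular brass blank ready for engraving: with your fingertips push it across the bed until its long side lies flat against the rail, before it enters the pocket, then, keeping it on the rail, push it along into the corner pocket until it is fully home against both the rail and the end stop. Only slide it: do not pinch it, squeeze it hard or lift it off the bed, leave the round disc, the cup and everything else where they are, and finish with your hand clear.

Things in the scene. Friction and masses are not known exactly. Their poses are not given: they have to be found in the camera images.
- bed: grey engraving bed plate, 190 x 360 x 14 mm, fixed to the table, slanted up to 0.22 rad. Origin at table height; x points away from the robot square to the rail, y runs left along the rail. Spans x -95..+95, y -190..+170 mm; its top is 14 mm above the origin. Steel rail along the whole far side, 10 mm tall above the bed top, 18 mm thick, its face towards the robot at x = +75 mm
- pocket_corner (a point): inner corner of the pocket, where the rail's face meets the face of the end stop (10 mm tall, across the left end), at bed-top height; bed frame (75, 150, 14) mm; axes as the bed's
- lip_end (a point): where the pocket's lip begins, at bed-top height; bed frame (25, 118, 14) mm. The lip, 10 mm tall, faces the rail from here to the stop, so rail, stop and lip make a pocket 50 mm wide and 32 mm deep, open to the right; to the right of this point the lip flares away from the rail for 16 mm
- rail_right_end (a point): right-hand end of the rail's face, at bed-top height; bed frame (75, -190, 14) mm
- blank_center (a point): centre (half-way up) of the rectangular brass blank, a plain block 46 mm (its x) by 64 mm (its y) by 14 mm tall. It starts flat on the bed away from the rail, its long (y) side within 0.3 rad of the rail's direction. It, the disc and the cup stand in a row about 87 mm apart, in any order, at bed x of about -31 mm
- blank: the same rectangular brass blank, loose, about 0.3 kg; it slides under a push of a few newtons and turns if pushed off-centre. Origin at the centre of its underside
- disc: a round brass disc, 50 mm across, 14 mm thick, lying on the bed; leave it alone. Origin: centre of its underside
- cup: a small open copper cup, 44 mm across, 45 mm tall, standing on the bed; leave it alone. Origin: centre of its underside
- jar: amber jar of polish, 64 mm across, 75 mm tall, beyond the bed; leave it alone. Origin: centre of its underside
- sugar_bowl: lidded copper sugar bowl, 80 mm across, 84 mm tall, beyond the bed; leave it alone. Origin: centre of its underside
- coffee_pan: small copper coffee pan, 76 mm across, 65 mm tall with a handle sticking 130 mm out along its -x, to the right of the bed; leave it alone. Origin: centre of its underside
- screwdriver: screwdriver lying to the left of the bed; leave it alone
- mug: white mug, 76 mm across, 85 mm tall, left of the robot; leave it alone. Origin: centre of its underside
Not all that is in view belongs to the job. Leave any grey or red look-alike of the blank alone.

How it is judged:
On the way:
1. the blank's long side lies flat against the rail, the blank still short of the pocket (x of blank_center in the frame of bed above 0.048 m and angle between the y axis of blank_center and the y axis of bed, either way round below 0.09 rad and y of blank_center in the frame of bed below 0.085 m), for 0.1 s.
At the end, for the whole second after the job is handed in: The blank lies flat on the bed in the corner pocket, its long side within 3.5 mm of the rail and its leading end within 3.5 mm of the end stop, square to the rail within 0.07 rad (x of blank_center in the frame of bed above 0.0485 m and y of blank_center in the frame of bed above 0.1145 m and angle between the y axis of blank_center and the y axis of bed, either way round below 0.07 rad and z of blank_center in the frame of bed below 0.024 m and angle between blank_center's own z axis and vertical below 0.06 rad); the robot touches nothing.
It fails at once if the blank is lifted off the bed (more than 6 mm) or climbs a wall (z of blank_center in the frame of bed above 0.027 m or angle between blank_center's own z axis and vertical above 0.3 rad).
It fails at once if the blank is squeezed or shoved with more than 50 N (contact force between the fingers and blank above 50 N).
It fails at once if the blank is straddled between the fingers as for a pinch (x of the grasp point in the frame of blank between -0.018 and 0.018 m and y of the grasp point in the frame of blank between -0.027 and 0.027 m and z of the grasp point in the frame of blank below 0.024 m).
It fails at once if the disc, the cup or another bystander is moved by more than 12 mm (distance of any of disc, cup, jar, sugar_bowl, coffee_pan, screwdriver, mug from where it was at the start of the episode above 0.012 m).
It also fails if it takes over 51 s, if anything falls off the work surface, if the arm or the gripper's body presses on something with over 40 N, if the wrist force passes 120 N, or if a joint passes its speed limit or range.

### The arm

A 6-joint arm with a two-finger parallel gripper is mounted at the origin on the work surface. World frame = base frame: x ahead of the robot, y to its left, z up, the work surface at z = 0. Lengths are in m, angles in rad, forces in N, time in s.
With the tool pointing down it reaches from about 0.35 to 0.725 m from the base axis. Payload 4.3 kg.
Tool frame: the origin (TCP) lies at the very end of the fingers, on their centre line; the grasp point (between the pads) lies 19 mm behind it; z points along the fingers, x is the direction in which the jaws open and shut, and the axes are right-handed (so a half turn about z gives the same grasp; the last joint's range is limited). The gripper opens to 85 mm and grips with 20 to 120 N. Pads are 22 mm wide; open, the fingers measure 114 mm over their backs; the gripper's body (76 mm by 85 mm) begins 54 mm behind the grasp point. The pads swing forward as they close: fully open they stand 13 mm farther back than shut.
Start: joints at [-1.437, 0.377, 0.081, 1.274, 0, 1.46], TCP at [0.139, -0.558, 0.231] pointing down, gripper open.
Joint ranges: [-2.72, 2.72], [-0.84, 1.66], [-1.02, 1.22], [-1.77, 2.12], [-1.37, 1.28], [-3.14, 3.14]. Speed limits (rad/s): [2.57, 2.57, 3.14, 3.14, 3.14, 3.14].

### API

Orientations are given as a 3x3 rotation matrix whose columns are the frame's x, y, z axes.
In Python, from bench import r, snapshot, camera_params, workorder gives the robot as it stands.
- The arm moves only by the tool carry_out, never from a script. Its argument "steps" is text: rows parted by semicolons, each of 7 numbers parted by spaces: the shift along the world's x, y, z in mm, then the turn, a rotation vector about the world's x, y, z in degrees, then the closure, from 0 (fully open) to 1 (shut). A call has 1 to 8 rows; each row is the pose to reach, as a shift and turn from the pose commanded when the call began; what a row does not reach only later rows make up. A row lasts 1/10 s, in which the tool goes at most 50 mm and 8.59 degrees, less where a joint would pass 70% of its speed; a pose out of reach is approached as far as the arm can. A call with a gripper value outside its range is refused whole. The fingers move at their own pace and stop on an object; "force" is the grip in N (left out, the last holds). Time passes only in rows, so rows that repeat a pose let the fingers close. It gives the time, the measured TCP pose, the force and the opening at its end, in the units of the state.
- r.sense(): the state, without advancing time (a new reading comes with each control period).
- snapshot(name): name is "scene" or "top" or "wrist"; returns the picture (480x640x3 uint8, blue, green, red); there is no depth.
- camera_params(name): a dict with "camera_matrix" (3x3 intrinsics, pixels), "k1" (the pictures are not rectified: a ray, as slopes to the right and down, at radius r is drawn at 1 + k1 r^2 times it, then the intrinsics apply), "R" (3x3) and "t" (3): a world point X has camera coordinates R X + t. Camera axes: x right, y down, z forward; pixel columns grow to the right and rows downward; lengths in m; the calibration is good to about 2 mm. A picture is of the moment at which its call begins: read the wrist's pose just before it. camera_params takes no time and is no camera call; for the wrist camera it gives the pose at the moment of the call.
- workorder.job_done(): hands the job in, once; it reports no verdict.
The state is a dict: "time_s": time; "qpos": joint angles; "joint_velocities": joint speeds; "effort": joint torques, N m; "tcp_pos": TCP position; "ee_rot": TCP orientation; "ft_force": force on the tool from outside, world axes, zero at the start; "torque": the same for the moment, N m; "grip_width": finger opening in m.
Only numpy, scipy, OpenCV 4.12 (cv2) and the standard library are available. Lean on these libraries where they do the work, as an engineer would, in place of code of your own. Each camera call takes 0.05 s, during which the arm holds its last target.

## Working session

There is one attempt and no reset: what is moved stays moved. The work goes in short steps, Python scripts to look and compute and a tool call to move; the robot and the scene stay as the last step left them, time stands still between calls to the robot, and variables do not carry over. Pictures are saved under pics/ and viewed, and the job is handed in when it is done.

Besides the shell and the picture viewer there is one more tool, called after "Call:" as name(argument=value, ...), one argument or row to a line, values as JSON. carry_out: Moves the arm, as the interface text tells. Its arguments: {"type":"object","properties":{"steps":{"type":"string"},"force":{"type":"number"}},"required":["steps"]}

```bash
mkdir -p pics; ls
python3 - <<'E'
from bench import r, snapshot, camera_params, workorder
import cv2
for n in ("scene","top"):
    cv2.imwrite(f"pics/{n}0.png",snapshot(n))
    print(n,camera_params(n))
s=r.sense();print(s['time_s'],s['tcp_pos'],s['ee_rot'],s['grip_width'])
E
```

```text
pics
scene {'camera_matrix': array([[553.36557069,   0.        , 322.39666046],
       [  0.        , 553.36557069, 236.68566795],
       [  0.        ,   0.        ,   1.        ]]), 'k1': -0.033701109830511014, 'R': array([[-0.2848632 ,  0.95856692,  0.00155497],
       [ 0.71937528,  0.2148527 , -0.66055849],
       [-0.63352361, -0.1870502 , -0.75077298]]), 't': array([ 0.16133779, -0.35607799,  1.67431239])}
top {'camera_matrix': array([[523.36264384,   0.        , 319.69896859],
       [  0.        , 523.36264384, 251.04636347],
       [  0.        ,   0.        ,   1.        ]]), 'k1': -0.05472951858350783, 'R': array([[-0.02512787, -0.99931473, -0.02717826],
       [-0.98524902,  0.0293593 , -0.16858944],
       [ 0.16927185,  0.02254106, -0.9853116 ]]), 't': array([0.03267919, 0.53770246, 1.33605169])}
0.1 [ 0.13873333 -0.55741915  0.2304424 ] [[ 2.41365409e-01 -9.70434276e-01 -2.35675274e-04]
 [-9.70432582e-01 -2.41365431e-01  1.82551449e-03]
 [-1.82842569e-03 -2.11909087e-04 -9.99998306e-01]] 0.08577962584162771
```

View pics/top0.png

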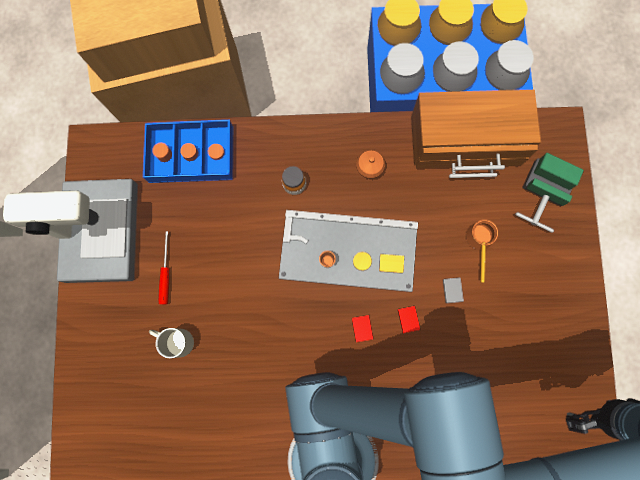

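View pics/scene0.png

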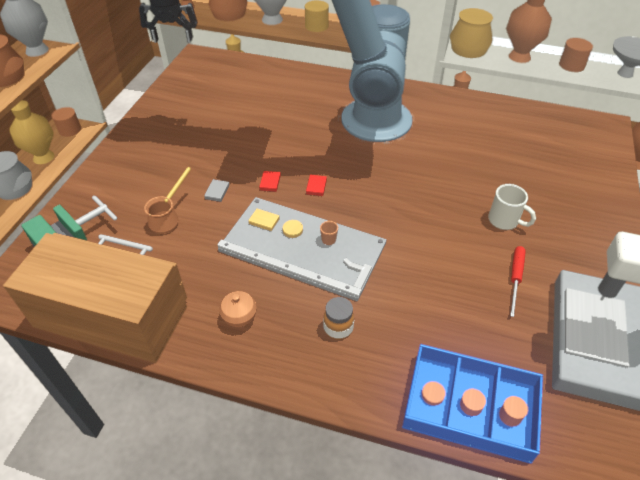

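The top view shows the blank at about (392,263), disc at (362,261) and cup at (328,260), with the rail running from (286,212) to (417,224). The reds and the grey piece are decoys. Next I'll measure these.

```bash
cat > h.py <<'E'
import numpy as np, cv2, json
from scipy.optimize import brentq
def undist(cp,uv):
    K=np.array(cp['camera_matrix']);k=cp['k1']
    d=np.linalg.inv(K)@np.array([uv[0],uv[1],1.0]);rd=np.hypot(d[0],d[1])
    r=rd
    for _ in range(30): r=rd/(1+k*r*r)
    s=r/rd if rd>0 else 1
    return np.array([d[0]*s,d[1]*s,1.])
def cast(cp,uv,z):
    R=np.array(cp['R']);t=np.array(cp['t']);d=R.T@undist(cp,uv);c=-R.T@t
    return c+d*(z-c[2])/d[2]
def proj(cp,X):
    p=np.array(cp['R'])@X+cp['t'];x=p[:2]/p[2];x=x*(1+cp['k1']*(x@x))
    K=np.array(cp['camera_matrix']);return K[:2,:2]@x+K[:2,2]
E
python3 - <<'E'
import cv2
im=cv2.imread('pics/top0.png')[200:305,265:430]
cv2.imwrite('pics/top0z.png',cv2.resize(im,None,fx=4.8,fy=4.8,interpolation=cv2.INTER_CUBIC))
im=cv2.imread('pics/scene0.png')[190:300,210:395]
cv2.imwrite('pics/scene0z.png',cv2.resize(im,None,fx=4.3,fy=4.3,interpolation=cv2.INTER_CUBIC))
E
```

```text
(no output)
```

View pics/top0z.png

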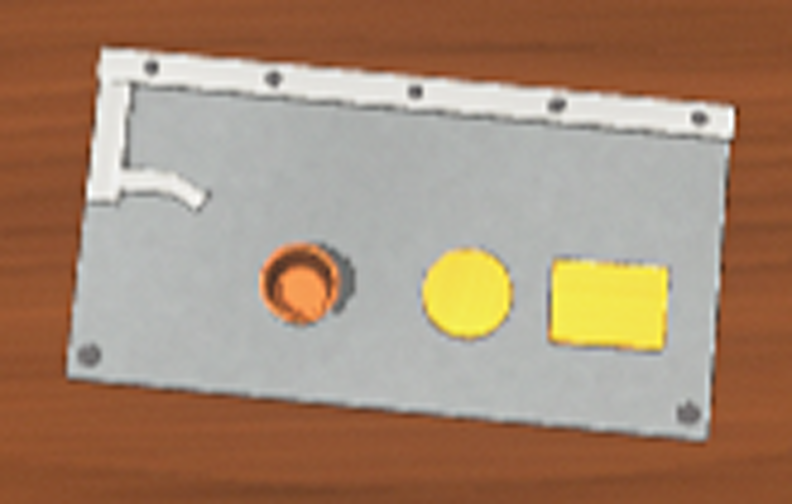

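View pics/scene0z.png

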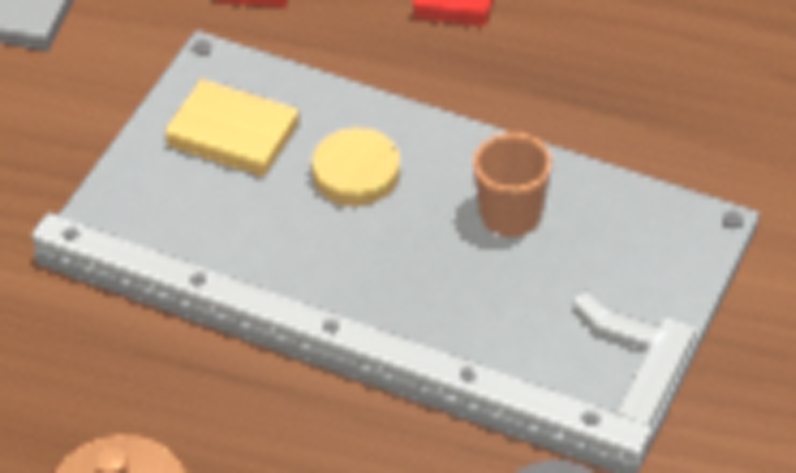

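```bash
cat > m1.py <<'E'
from h import *
from bench import camera_params
from scipy.optimize import least_squares
T=camera_params('top');S=camera_params('scene')
zt=lambda x,y:((x+.5)/4.8-.5+265,(y+.5)/4.8-.5+200)
zs=lambda x,y:((x+.5)/4.3-.5+210,(y+.5)/4.3-.5+190)
pts=[(T,zt(68,378),(-95,170,14)),(T,zt(708,439),(-95,-190,14)),(T,zt(101,47),(93,170,24)),(T,zt(735,106),(93,-190,24)),(T,zt(733,138),(75,-190,24)),
(S,zs(197,31),(-95,-190,14)),(S,zs(760,213),(-95,170,14)),(S,zs(52,214),(75,-190,24)),(S,zs(33,238),(93,-190,24)),(S,zs(640,452),(93,170,24))]
A=[];B=[]
def fit(sel):
    W=[cast(c,uv,b[2]/1e3)[:2] for c,uv,b in sel];b=np.array([p[2][:2] for p in sel])/1e3
    f=lambda p:(np.array([[np.cos(p[2]),-np.sin(p[2])],[np.sin(p[2]),np.cos(p[2])]])@b.T).T+p[:2]-W
    s=least_squares(lambda p:f(p).ravel(),[.5,0,0]);print(s.x,np.round(f(s.x)*1e3,1).tolist());return s.x
fit(pts[:5]);fit(pts[5:]);p=fit(pts)
np.save('bed.npy',p)
def tobed(X,p=p):
    c,s=np.cos(p[2]),np.sin(p[2]);d=X[:2]-p[:2];return np.array([c*d[0]+s*d[1],-s*d[0]+c*d[1]])*1e3
for cp,n,f in ((T,'top',None),(S,'scene',None)):
    im=cv2.imread(f'pics/{n}0.png');hsv=cv2.cvtColor(im,cv2.COLOR_BGR2HSV)
    m=cv2.inRange(hsv,(18,80,150),(35,255,255))
    for c in cv2.findContours(m,0,cv2.CHAIN_APPROX_NONE)[0]:
        if cv2.contourArea(c)<150:continue
        M=cv2.moments(c);u=(M['m10']/M['m00'],M['m01']/M['m00'])
        if not(200<u[0]<430 and 190<u[1]<290):continue
        q=np.array([tobed(cast(cp,pt[0],.028)) for pt in c]).astype(np.float32)
        print(n,u,tobed(cast(cp,u,.028)),cv2.minAreaRect(q))
cr=[zt(*a) for a in((556,259),(667,266),(660,351),(549,342))]
print([tobed(cast(T,u,.028)).round(1) for u in cr])
crs=[zs(*a) for a in((204,80),(299,117),(263,164),(167,128))]
print('s',[tobed(cast(S,u,.028)).round(1) for u in crs])
print('cup',tobed(cast(T,zt(299,283),.059)), tobed(cast(S,zs(512,162),.059)))
E
python3 m1.py
```

```text
[ 0.54619086 -0.04864764 -0.12514128] [[0.4, 1.4], [-0.4, -0.8], [-0.5, 0.0], [0.0, -0.4], [0.5, -0.3]]
[ 0.54837208 -0.04515592 -0.12562602] [[-0.1, -0.4], [-0.6, 1.0], [0.7, -1.2], [-0.6, -0.4], [0.6, 0.9]]
[ 0.54728146 -0.04690178 -0.12538347] [[1.5, 3.2], [0.7, 1.0], [0.6, 1.7], [1.0, 1.4], [1.5, 1.4], [-1.2, -2.1], [-1.7, -0.8], [-0.3, -2.9], [-1.7, -2.1], [-0.6, -0.8]]
top (391.47321823815844, 262.9659141212926) [ -27.65263819 -129.23429414] ((-27.64374542236328, -129.21633911132812), (47.7852668762207, 61.22507858276367), 4.2332353591918945)
top (361.9, 260.6862745098039) [-29.0663963  -50.51368306] ((-29.788545608520508, -50.852874755859375), (48.51499557495117, 47.90068054199219), 5.137244701385498)
scene (292.38825757575756, 228.3901515151515) [-22.12398335 -46.04706775] ((-22.2514591217041, -45.949153900146484), (55.91129684448242, 46.291744232177734), 25.13115882873535)
scene (263.50400337126, 219.28613569321533) [ -20.6691894  -124.22950126] ((-21.271997451782227, -124.81317138671875), (53.71648406982422, 67.22952270507812), 0.2898161709308624)
[array([ -5.2, -98. ]), array([  -3.2, -159.6]), array([ -51. , -159.3]), array([-51.9, -97.9])]
s [array([ -47.8, -156.8]), array([-43.7, -92.7]), array([ -2.8, -94.9]), array([  -5.4, -158. ])]
cup [-37.07931404  41.93626481] [-34.90400463  43.88587503]
```

Both cameras agree to about ±2 mm. The bed is at about (0.547, -0.047) with yaw -0.125. The blank is at about bed (-27, -128) mm and nearly square to it, out at the right end. I'll approach behind it with the fingers shut.

Call:
carry_out(
  steps="45 55 0 0 0 -3 1; 90 110 0 0 0 -6 1; 135 165 0 0 0 -9 1; 180 220 0 0 0 -13 1; 220 274 0 0 0 -17 1; 255 320 0 0 0 -21.2 1; 285 356 0 0 0 -21.2 1; 312 391 0 0 0 -21.2 1",
  force=20,
)

```text
time_s: 0.9
tcp_pos: [0.3895, -0.2439, 0.2311]
ee_rot: [[-0.126, -0.992, -0.0], [-0.992, 0.126, 0.0], [-0.0, 0.0, -1.0]]
ft_force: [0.8, -0.9, 0.1]
grip_width: -0.0001
```

Call:
carry_out(
  steps="0 0 0 0 0 0 1; 0 0 0 0 0 0 1; 0 0 0 0 0 0 1",
)

```text
time_s: 1.2
tcp_pos: [0.3883, -0.2465, 0.2311]
ee_rot: [[-0.127, -0.992, -0.001], [-0.992, 0.127, -0.0], [0.0, 0.001, -1.0]]
ft_force: [-0.9, -0.5, 0.6]
grip_width: 0.0
```

```bash
cat > st.py <<'E'
import sys
from h import *
from bench import r,snapshot,camera_params
p=np.load('bed.npy')
def tobed(X):
    c,s=np.cos(p[2]),np.sin(p[2]);d=np.array(X)[:2]-p[:2];return np.array([c*d[0]+s*d[1],-s*d[0]+c*d[1]])*1e3
def toworld(b):
    c,s=np.cos(p[2]),np.sin(p[2]);b=np.array(b)/1e3;return p[:2]+np.array([c*b[0]-s*b[1],s*b[0]+c*b[1]])
def rep():
    s=r.sense();print('t',s['time_s'],'tcp',np.round(np.array(s['tcp_pos'])*1e3,1),'bed',tobed(s['tcp_pos']).round(1),'F',np.round(s['ft_force'],1),'w',s['grip_width'],'q',np.round(s['qpos'],2))
    R=np.array(s['ee_rot']);print('toolx ang',np.degrees(np.arctan2(R[1,0],R[0,0])), 'z',R[:,2].round(3));return s
E
python3 - <<'E'
from st import *
rep()
w=camera_params('wrist');cv2.imwrite('pics/w1.png',snapshot('wrist'))
import pickle;pickle.dump(w,open('w1.pkl','wb'))
cv2.imwrite('pics/top1.png',snapshot('top'))
E
```

```text
t 1.2 tcp [ 388.3 -246.5  231.1] bed [-132.8 -217.9] F [-0.9 -0.5  0.6] w 2.7476004619614294e-05 q [-0.7   0.15 -0.23  1.2  -0.    2.57]
toolx ang -97.29070135317104 z [-0.001 -0.    -1.   ]
```

View pics/w1.png

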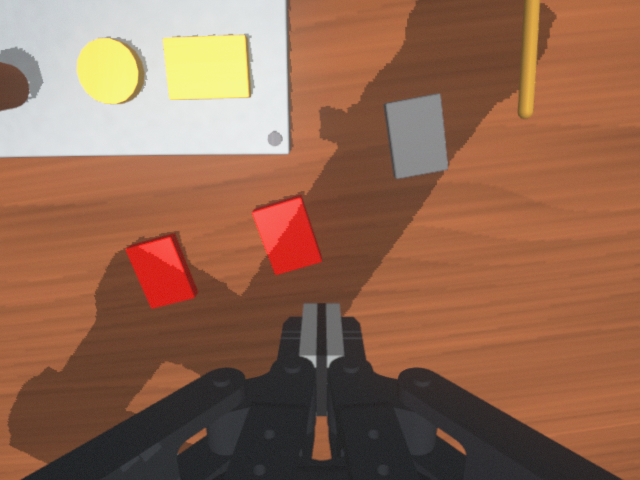

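The wrist view shows the blank at (207,67), disc at (110,70) and the bed's right edge at x≈289. I'll use it to check the poses. Joint 6 would run out of range later in this yaw, so I'll turn the tool +90°.

Run:
```python
from st import *
import pickle;w=pickle.load(open('w1.pkl','rb'))
im=cv2.imread('pics/w1.png');hsv=cv2.cvtColor(im,cv2.COLOR_BGR2HSV)
m=cv2.inRange(hsv,(22,80,120),(35,255,255))
for c in cv2.findContours(m,0,cv2.CHAIN_APPROX_NONE)[0]:
    if cv2.contourArea(c)<1000:continue
    M=cv2.moments(c);u=(M['m10']/M['m00'],M['m01']/M['m00'])
    q=np.array([tobed(cast(w,x[0],.028)) for x in c]).astype(np.float32)
    print(np.round(u),tobed(cast(w,u,.028)).round(1),cv2.minAreaRect(q),cv2.approxPolyDP(c,8,True)[:,0].tolist())
for u in ((289,153),(0,157),(286,0)): print(u,tobed(cast(w,u,.014)).round(1))
print([tobed(cast(w,u,.028)).round(1) for u in ((165,38),(246,35),(249,97),(168,99))])
```

```text
[107.  71.] [-26.7 -50.8] ((-27.12993621826172, -50.449249267578125), (48.61037063598633, 48.180850982666016), 88.22593688964844) [[98, 38], [81, 50], [77, 73], [91, 96], [116, 103], [133, 91], [136, 64], [121, 43]]
[206.  67.] [ -25.6 -129. ] ((-26.091352462768555, -128.78260803222656), (45.52609634399414, 63.15261459350586), 0.9493736624717712) [[244, 36], [164, 38], [170, 99], [247, 96]]
(289, 153) [ -93.6 -190.5]
(0, 157) [-93.8  63.8]
(286, 0) [  23.6 -190.8]
[array([ -4.3, -99. ]), array([  -3.2, -161. ]), array([ -48.3, -161.2]), array([-49. , -96.9])]
```

Call:
carry_out(
  steps="20 25 -15 0 0 8.5 1; 40 50 -30 0 0 17 1; 58 82 -45 0 0 25.5 1; 58 82 -60 0 0 34 1; 58 82 -75 0 0 42.5 1; 58 82 -90 0 0 51 1; 58 82 -100 0 0 59.5 1; 58 82 -100 0 0 68 1",
)

```text
time_s: 2.1
tcp_pos: [0.4451, -0.1647, 0.1296]
ee_rot: [[0.874, -0.486, -0.003], [-0.486, -0.874, 0.001], [-0.003, 0.0, -1.0]]
ft_force: [-0.6, 0.8, 0.3]
grip_width: 0.0001
```

Call:
carry_out(
  steps="0 0 0 0 0 8.5 1; 0 0 0 0 0 17 1; 0 0 0 0 0 22.1 1; 0 0 0 0 0 22.1 1",
)

```text
time_s: 2.5
tcp_pos: [0.4463, -0.1653, 0.1313]
ee_rot: [[0.992, -0.127, -0.0], [-0.127, -0.992, -0.0], [-0.0, 0.0, -1.0]]
ft_force: [-0.0, 0.1, -0.3]
grip_width: 0.0001
```

Run:
```python
from st import *
rep()
```

```text
t 2.5 tcp [ 446.3 -165.3  131.3] bed [ -85.3 -130.1] F [-0.   0.1 -0.3] w 8.396211669483235e-05 q [-0.49  0.24 -0.38  0.95 -0.    1.21]
toolx ang -7.309658401266541 z [-0. -0. -1.]
```

Call:
carry_out(
  steps="0 1 -40 0 0 0 1; 0 1 -80 0 0 0 1; 0 1 -100 0 0 0 1; 0 1 -112 0 0 0 1; 0 1 -112 0 0 0 1; 0 1 -112 0 0 0 1",
)

```text
time_s: 3.1
tcp_pos: [0.4467, -0.1635, 0.0195]
ee_rot: [[0.992, -0.127, -0.0], [-0.127, -0.992, 0.0], [-0.0, -0.0, -1.0]]
ft_force: [0.3, 0.0, 0.7]
grip_width: 0.0
```

Call:
carry_out(
  steps="8 -1 0 0 0 0 1; 14 -1.8 0 0 0 0 1; 20 -2.5 0 0 0 0 1; 25 -3.1 0 0 0 0 1; 30 -3.8 0 0 0 0 1; 35 -4.4 0 0 0 0 1; 40 -5 0 0 0 0 1; 40 -5 0 0 0 0 1",
)

```text
time_s: 3.9
tcp_pos: [0.483, -0.1669, 0.0196]
ee_rot: [[0.992, -0.124, -0.008], [-0.124, -0.992, 0.001], [-0.008, 0.0, -1.0]]
ft_force: [-12.0, 1.7, 14.4]
grip_width: -0.0005
```

```bash
cat > look.py <<'E'
from st import *
n=sys.argv[1]
rep();T=camera_params('top')
im=snapshot('top');cv2.imwrite(f'pics/top{n}.png',im)
w=camera_params('wrist');iw=snapshot('wrist');cv2.imwrite(f'pics/w{n}.png',iw)
for nm,cp,i in(('top',T,im),('wrist',w,iw)):
    m=cv2.inRange(cv2.cvtColor(i,cv2.COLOR_BGR2HSV),(20,80,110),(35,255,255))
    for c in cv2.findContours(m,0,cv2.CHAIN_APPROX_NONE)[0]:
        q=np.array([tobed(cast(cp,x[0],.028)) for x in c]).astype(np.float32)
        k=cv2.minAreaRect(q)
        if k[1][0]*k[1][1]>600 and abs(k[0][0])<110 and abs(k[0][1])<200: print(nm,np.round(k[0],1),np.round(k[1],1),round(k[2],1),'ctr px',c[:,0].mean(0).round())
z=im[200:305,265:430];cv2.imwrite(f'pics/top{n}z.png',cv2.resize(z,None,fx=4.8,fy=4.8,interpolation=cv2.INTER_CUBIC))
E
python3 look.py 2
```

```text
t 3.9 tcp [ 483.  -166.9   19.6] bed [ -48.8 -127.1] F [-12.    1.7  14.4] w -0.0005384833127658971 q [-0.46  0.43 -0.44  0.71 -0.    1.24]
toolx ang -7.148793717205062 z [-0.008  0.001 -1.   ]
top [-29.8 -50.9] [48.5 47.9] 5.1 ctr px [362. 261.]
wrist [ -14.6 -110.2] [28.8 44.3] 89.5 ctr px [424. 287.]
wrist [-27.4 -49.7] [48.8 48.1] 89.7 ctr px [391. 113.]
```

View pics/w2.png

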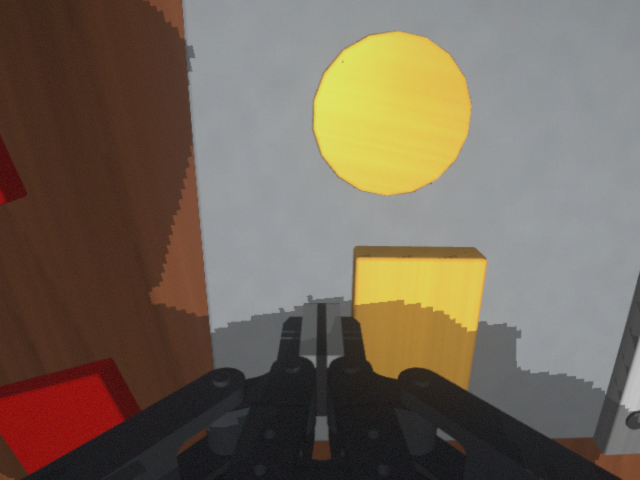

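View pics/top2z.png

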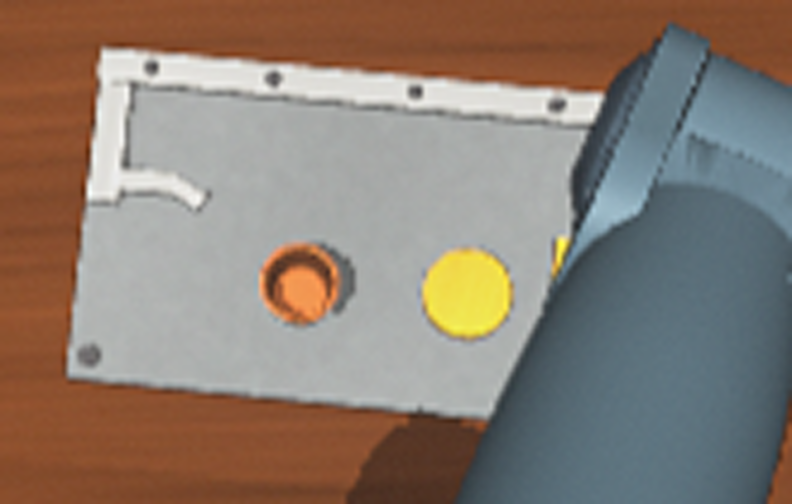

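The blank is sliding ahead of the fingers and staying square, with its rear edge at bed x≈-37. I'll keep pushing.

Call:
carry_out(
  steps="6 -0.8 0 0 0 0 1; 12 -1.5 0 0 0 0 1; 18 -2.3 0 0 0 0 1; 24 -3 0 0 0 0 1; 30 -3.8 0 0 0 0 1; 36 -4.5 0 0 0 0 1; 42 -5.3 0 0 0 0 1; 48 -6 0 0 0 0 1",
)

```text
time_s: 4.8
tcp_pos: [0.531, -0.173, 0.0196]
ee_rot: [[0.992, -0.125, -0.008], [-0.125, -0.992, 0.001], [-0.008, 0.0, -1.0]]
ft_force: [-13.0, 2.1, 14.3]
grip_width: -0.0001
```

```bash
python3 look.py 3
```

```text
t 4.8 tcp [ 531.  -173.    19.6] bed [  -0.4 -127.1] F [-13.    2.1  14.3] w -6.561302767849616e-05 q [-0.43  0.5  -0.3   0.77 -0.    1.27]
toolx ang -7.155198695480409 z [-0.008  0.001 -1.   ]
top [-28.5 -49.1] [45.1 49.6] 74.6 ctr px [362. 261.]
wrist [  35.8 -110.9] [28.7 44.2] 88.4 ctr px [424. 289.]
wrist [-26.9 -49.6] [48.8 48.3] 8.1 ctr px [232. 112.]
```

View pics/w3.png

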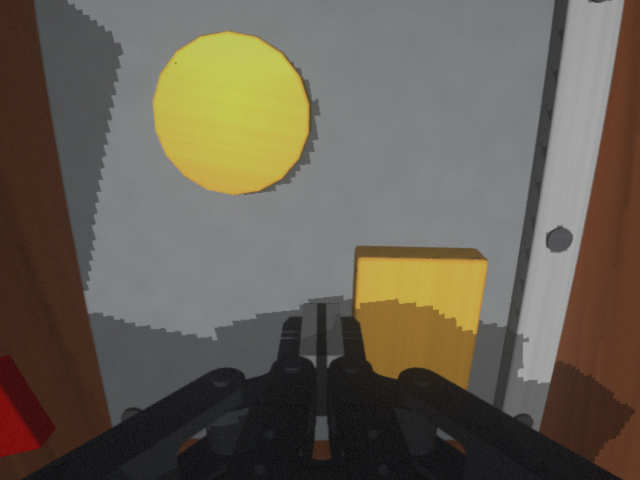

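The blank's front edge is about 16 mm short of the rail, still square. From here I'll creep.

Call:
carry_out(
  steps="4 -0.5 0 0 0 0 1; 8 -1 0 0 0 0 1; 11 -1.4 0 0 0 0 1; 13 -1.6 0 0 0 0 1; 14 -1.8 0 0 0 0 1; 14 -1.8 0 0 0 0 1",
)

```text
time_s: 5.5
tcp_pos: [0.5456, -0.1749, 0.0197]
ee_rot: [[0.992, -0.124, -0.006], [-0.124, -0.992, 0.0], [-0.006, 0.0, -1.0]]
ft_force: [-10.1, 0.7, 12.2]
grip_width: -0.0002
```

Call:
carry_out(
  steps="0.7 -0.1 0 0 0 0 1; 1.4 -0.2 0 0 0 0 1",
)

```text
time_s: 5.7
tcp_pos: [0.5457, -0.1749, 0.0196]
ee_rot: [[0.992, -0.125, -0.009], [-0.125, -0.992, 0.001], [-0.009, 0.0, -1.0]]
ft_force: [-13.8, 0.8, 15.0]
grip_width: -0.0002
```

Call:
carry_out(
  steps="0.7 -0.1 0 0 0 0 1; 1.4 -0.2 0 0 0 0 1",
)

```text
time_s: 5.9
tcp_pos: [0.5473, -0.1751, 0.0197]
ee_rot: [[0.992, -0.125, -0.008], [-0.125, -0.992, 0.001], [-0.008, 0.0, -1.0]]
ft_force: [-10.5, 1.6, 12.3]
grip_width: -0.0001
```

```bash
python3 look.py 4
```

```text
t 5.9 tcp [ 547.3 -175.1   19.7] bed [  16.  -127.2] F [-10.5   1.6  12.3] w -5.070760809759707e-05 q [-0.42  0.53 -0.26  0.79 -0.    1.28]
toolx ang -7.155088029612065 z [-0.008  0.001 -1.   ]
top [-27.7 -46.3] [39.5 49.6] 73.4 ctr px [361. 260.]
wrist [  51.1 -110.4] [27.4 44.2] 88.6 ctr px [425. 288.]
wrist [-26.8 -49.7] [48.7 48.3] 87.6 ctr px [183. 114.]
```

View pics/w4.png

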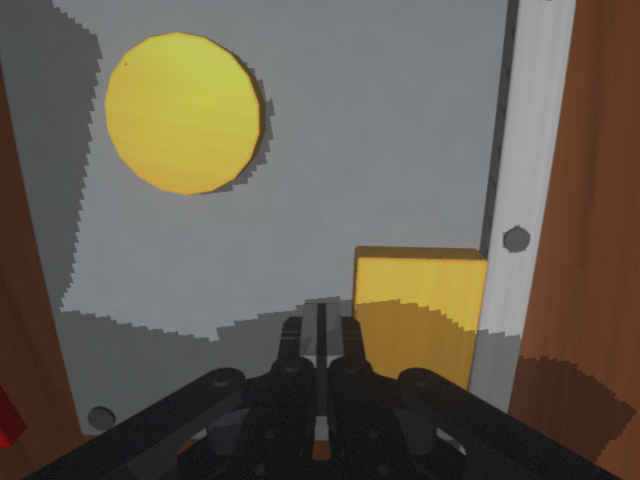

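The blank's right side is now at the rail, or within about 1 mm of it. I'll keep creeping until the force rises.

Call:
carry_out(
  steps="1 -0.1 0 0 0 0 1; 2 -0.2 0 0 0 0 1; 2 -0.2 0 0 0 0 1",
)

```text
time_s: 6.3
tcp_pos: [0.5489, -0.1753, 0.0196]
ee_rot: [[0.992, -0.125, -0.009], [-0.125, -0.992, 0.001], [-0.009, 0.001, -1.0]]
ft_force: [-13.8, 1.9, 15.4]
grip_width: -0.0
```

Call:
carry_out(
  steps="1 -0.1 0 0 0 0 1; 2 -0.2 0 0 0 0 1; 2 -0.2 0 0 0 0 1",
)

```text
time_s: 6.6
tcp_pos: [0.5491, -0.1754, 0.0196]
ee_rot: [[0.992, -0.125, -0.012], [-0.125, -0.992, 0.001], [-0.012, 0.001, -1.0]]
ft_force: [-18.0, 1.3, 20.3]
grip_width: 0.0
```

Call:
carry_out(
  steps="1 -0.1 0 0 0 0 1; 1 -0.1 0 0 0 0 1",
)

```text
time_s: 6.8
tcp_pos: [0.5491, -0.1753, 0.0195]
ee_rot: [[0.992, -0.125, -0.014], [-0.125, -0.992, 0.001], [-0.014, 0.001, -1.0]]
ft_force: [-20.2, 1.5, 21.5]
grip_width: -0.0002
```

```bash
python3 look.py 5; python3 -c "
import cv2;i=cv2.imread('pics/w5.png')[180:420,330:560];cv2.imwrite('pics/w5z.png',cv2.resize(i,None,fx=2.4,fy=2.4,interpolation=2))"
```

```text
t 6.8 tcp [ 549.1 -175.3   19.5] bed [  17.9 -127.2] F [-20.2   1.5  21.5] w -0.00022145498617627757 q [-0.42  0.54 -0.24  0.8  -0.01  1.28]
toolx ang -7.182938025156211 z [-0.014  0.001 -1.   ]
top [-27.4 -45.4] [38.5 49.6] 73.4 ctr px [361. 260.]
wrist [  51.9 -110.1] [27.1 44.3] 88.2 ctr px [422. 289.]
wrist [-26.7 -49.6] [48.7 48.3] 87.5 ctr px [178. 113.]
```

View pics/w5z.png

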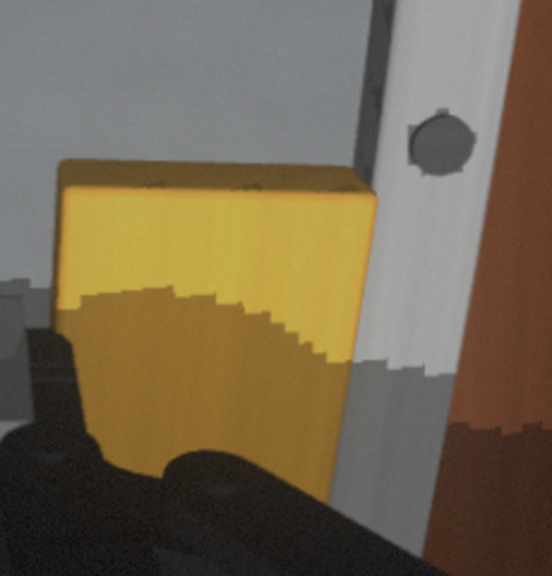

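Contact is firm: the fingers stalled at 20 N and the long side is flat on the rail. Now I'll retreat and go round to the blank's right end.

Call:
carry_out(
  steps="-4 0.5 0 0 0 0 1; -8 1 0 0 0 0 1; -16 2 0 0 0 0 1; -28 3.5 0 0 0 0 1; -28 3.5 30 0 0 0 1; -28 3.5 75 0 0 0 1; -28 3.5 75 0 0 0 1",
)

```text
time_s: 7.6
tcp_pos: [0.5328, -0.1748, 0.1]
ee_rot: [[0.992, -0.124, 0.01], [-0.124, -0.992, -0.004], [0.01, 0.003, -1.0]]
ft_force: [-0.3, -0.2, 0.6]
grip_width: -0.0001
```

```bash
python3 look.py 6; python3 -c "
from st import *
print(toworld([50,-192])*1e3)"
```

```text
t 7.6 tcp [ 532.8 -174.8  100. ] bed [   1.7 -128.7] F [-0.3 -0.2  0.6] w -0.00012479215492702648 q [-0.43  0.41 -0.22  0.93  0.    1.26]
toolx ang -7.1184470447491845 z [ 0.01  -0.004 -1.   ]
top [-29.8 -50.9] [48.5 47.9] 5.1 ctr px [362. 261.]
wrist [  51.7 -118.5] [43.8 45.1] 88.1 ctr px [419. 237.]
wrist [-26.8 -49.8] [49.  48.5] 86.0 ctr px [264. 107.]
[ 572.87834877 -243.64729893]
```

View pics/w6.png

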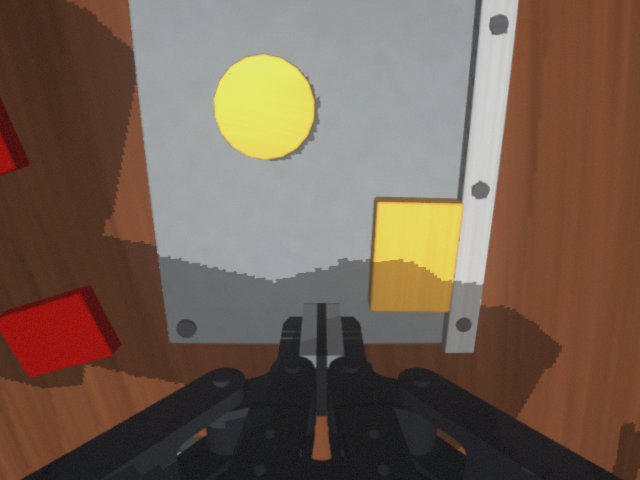

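The blank lies flat along the rail. Moving round to its right end.

Call:
carry_out(
  steps="0 -35 0 0 0 0 1; 10 -66 0 0 0 0 1; 30 -69 0 0 0 0 1; 40 -69 0 0 0 0 1; 40 -69 0 0 0 0 1; 40 -69 0 0 0 0 1",
)

```text
time_s: 8.3
tcp_pos: [0.5677, -0.2409, 0.0932]
ee_rot: [[0.992, -0.123, -0.002], [-0.123, -0.992, 0.001], [-0.002, -0.001, -1.0]]
ft_force: [0.5, 0.2, 0.1]
grip_width: -0.0001
```

```bash
python3 look.py 7; python3 -c "
from st import *
import pickle
w=camera_params('wrist')
print([ (u,tobed(cast(w,u,z)).round(1)) for u,z in [((300,150),.028)]])"
```

```text
t 8.3 tcp [ 567.7 -240.9   93.2] bed [  44.5 -189.9] F [0.5 0.2 0.1] w -0.00011269284309147589 q [-0.5   0.53 -0.04  1.   -0.    1.19]
toolx ang -7.070945268877763 z [-0.002  0.001 -1.   ]
top [-29.8 -50.9] [48.5 47.9] 5.1 ctr px [362. 261.]
top [  50.  -129.3] [63.3 46.2] 89.3 ctr px [393. 234.]
wrist [  51.8 -128.3] [63.1 45. ] 88.8 ctr px [337. 141.]
[((300, 150), array([  33.8, -130.9]))]
```

View pics/w7.png

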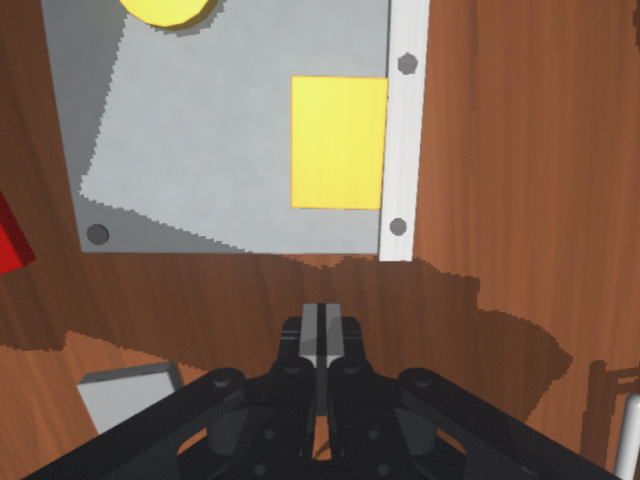

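The blank is square on the rail: centre at bed (51.8, -128.5), trailing end at y≈-160. Next I'll descend behind it.

Call:
carry_out(
  steps="6 -3 -20 0 0 0 1; 6 -3 -50 0 0 0 1; 6 -3 -66 0 0 0 1; 6 -3 -74 0 0 0 1; 6 -3 -74 0 0 0 1; 6 -3 -74 0 0 0 1",
)

```text
time_s: 9.0
tcp_pos: [0.575, -0.2451, 0.0212]
ee_rot: [[0.992, -0.124, 0.001], [-0.124, -0.992, -0.001], [0.001, 0.0, -1.0]]
ft_force: [0.0, -0.4, -0.6]
grip_width: -0.0001
```

```bash
python3 -c "
from st import *
rep()"
```

```text
t 9.0 tcp [ 575.  -245.1   21.2] bed [  52.3 -193.2] F [ 0.  -0.4 -0.6] w -0.00012042574833069702 q [-0.5   0.61 -0.11  0.85  0.    1.19]
toolx ang -7.120896906342817 z [ 0.001 -0.001 -1.   ]
```

Call:
carry_out(
  steps="1.2 9 -2 0 0 0 1; 2.2 17 -2 0 0 0 1; 3.2 24 -2 0 0 0 1; 4.1 31 -2 0 0 0 1; 5 38 -2 0 0 0 1; 6 45 -2 0 0 0 1; 7 52 -2 0 0 0 1; 7.9 59 -2 0 0 0 1",
)

```text
time_s: 9.8
tcp_pos: [0.5832, -0.1864, 0.0189]
ee_rot: [[0.992, -0.125, 0.001], [-0.125, -0.992, -0.002], [0.001, 0.002, -1.0]]
ft_force: [-0.7, -5.1, 4.4]
grip_width: 0.0001
```

```bash
python3 look.py 8
```

```text
t 9.8 tcp [ 583.2 -186.4   18.9] bed [  53.1 -133.9] F [-0.7 -5.1  4.4] w 0.0001337173972696251 q [-0.41  0.59 -0.15  0.83 -0.    1.28]
toolx ang -7.153880085510367 z [ 0.001 -0.002 -1.   ]
top [-25.  -45.1] [35.3 44.4] 76.7 ctr px [360. 260.]
top [ 49.7 -74.9] [30.4 47.1] 86.9 ctr px [373. 232.]
wrist [ 51.2 -88.1] [44.8 62.7] 0.1 ctr px [317. 212.]
wrist [-24.6 -50.2] [48.7 45. ] 73.8 ctr px [66. 97.]
```

View pics/w8.png

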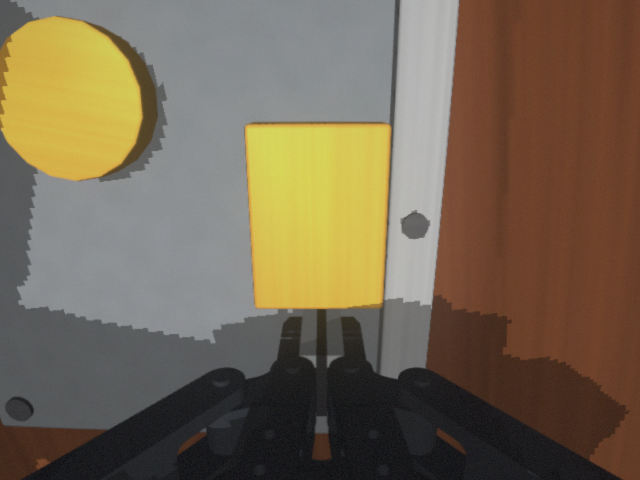

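The blank is tracking the rail, 5 N push, centre at y≈-88, square. Continuing.

Call:
carry_out(
  steps="1 7 0 0 0 0 1; 2 15 0 0 0 0 1; 3 23 0 0 0 0 1; 4 31 0 0 0 0 1; 5 39 0 0 0 0 1; 6 47 0 0 0 0 1; 7 55 0 0 0 0 1; 8 63 0 0 0 0 1",
)

```text
time_s: 10.7
tcp_pos: [0.5906, -0.1224, 0.0184]
ee_rot: [[0.992, -0.124, 0.0], [-0.124, -0.992, -0.0], [0.0, 0.0, -1.0]]
ft_force: [0.9, -5.4, 3.7]
grip_width: -0.0001
```

```bash
python3 look.py 9
```

```text
t 10.7 tcp [ 590.6 -122.4   18.4] bed [ 52.4 -69.5] F [ 0.9 -5.4  3.7] w -9.988356473916459e-05 q [-0.31  0.58 -0.18  0.81 -0.    1.39]
toolx ang -7.13159676608454 z [ 0. -0. -1.]
top [50.2 -1.9] [13.7 45.5] 87.3 ctr px [346. 229.]
wrist [-26.7 -49. ] [48.7 48.2] 10.0 ctr px [ 99. 288.]
wrist [ 51.2 -23.7] [44.5 63.5] 0.2 ctr px [318. 213.]
```

View pics/w9.png

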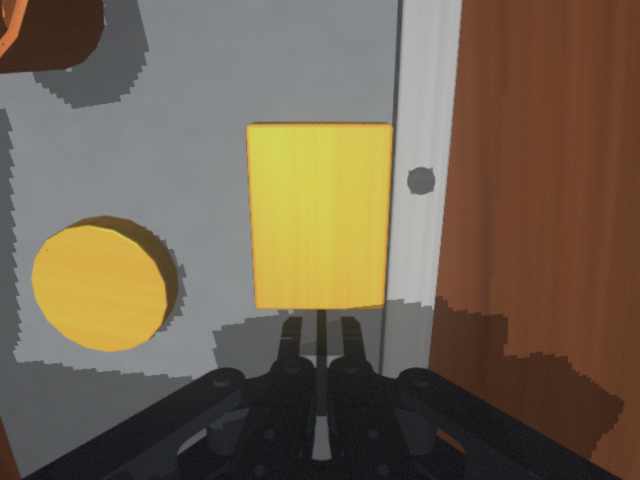

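Call:
carry_out(
  steps="1.2 9 0 0 0 0 1; 2.5 19 0 0 0 0 1; 3.8 29 0 0 0 0 1; 5 39 0 0 0 0 1; 6.3 49 0 0 0 0 1; 7.5 59 0 0 0 0 1; 8.8 69 0 0 0 0 1; 10 78 0 0 0 0 1",
)

```text
time_s: 11.6
tcp_pos: [0.6004, -0.0438, 0.0181]
ee_rot: [[0.992, -0.124, -0.0], [-0.124, -0.992, 0.0], [-0.001, -0.0, -1.0]]
ft_force: [-0.4, -1.1, -1.4]
grip_width: -0.0002
```

```bash
python3 look.py 10
```

```text
t 11.6 tcp [600.4 -43.8  18.1] bed [52.3  9.7] F [-0.4 -1.1 -1.4] w -0.0001679478157375355 q [-0.18  0.57 -0.18  0.81  0.    1.52]
toolx ang -7.109587175055096 z [-0.  0. -1.]
wrist [51.5 55.2] [44.4 63.5] 0.1 ctr px [319. 211.]
```

View pics/w10.png

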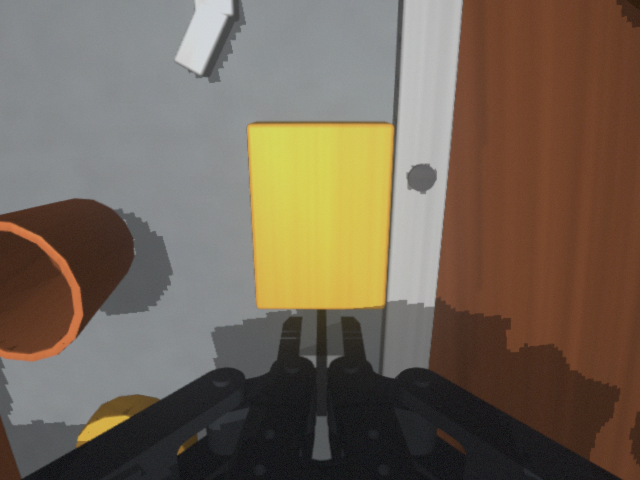

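The blank is at y≈55, square, hugging the rail and clear of the lip. 63 mm to go, so I'll push 45 mm more and look.

Call:
carry_out(
  steps="0.9 7 0 0 0 0 1; 1.8 14 0 0 0 0 1; 2.6 20 0 0 0 0 1; 3.4 26 0 0 0 0 1; 4.2 32 0 0 0 0 1; 5 38 0 0 0 0 1; 5.6 43 0 0 0 0 1; 5.9 45 0 0 0 0 1",
)

```text
time_s: 12.5
tcp_pos: [0.6066, 0.0005, 0.0184]
ee_rot: [[0.992, -0.124, 0.0], [-0.124, -0.992, -0.0], [0.0, 0.0, -1.0]]
ft_force: [-1.0, -2.9, 0.3]
grip_width: -0.0002
```

```bash
python3 look.py 11
```

```text
t 12.5 tcp [6.066e+02 5.000e-01 1.840e+01] bed [52.9 54.4] F [-1.  -2.9  0.3] w -0.00017907737385114346 q [-0.1   0.58 -0.17  0.82 -0.    1.59]
toolx ang -7.099784872175894 z [ 0. -0. -1.]
wrist [51.6 98.8] [44.7 62.9] 0.4 ctr px [318. 212.]
```

View pics/w11.png

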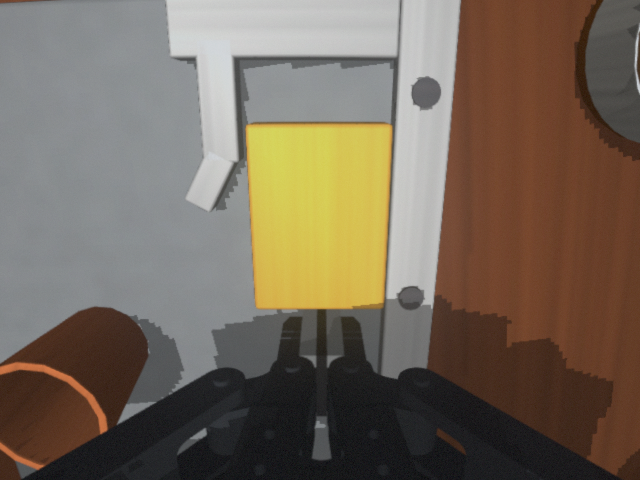

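The blank is entering the pocket cleanly, with about 20 mm left to the stop at (315,58). I'll push 16 mm, then creep.

Call:
carry_out(
  steps="0.6 5 0 0 0 0 1; 1.2 9 0 0 0 0 1; 1.7 13 0 0 0 0 1; 2 16 0 0 0 0 1; 2 16 0 0 0 0 1",
)

```text
time_s: 13.1
tcp_pos: [0.6086, 0.0167, 0.0184]
ee_rot: [[0.992, -0.123, 0.0], [-0.123, -0.992, 0.001], [0.0, -0.001, -1.0]]
ft_force: [-0.7, -0.5, -0.5]
grip_width: 0.0002
```

Call:
carry_out(
  steps="0.1 1 0 0 0 0 1; 0.3 2 0 0 0 0 1; 0.3 2 0 0 0 0 1",
)

```text
time_s: 13.4
tcp_pos: [0.6088, 0.0179, 0.0184]
ee_rot: [[0.992, -0.124, 0.0], [-0.124, -0.992, -0.0], [0.0, 0.0, -1.0]]
ft_force: [0.7, -1.8, 0.9]
grip_width: 0.0001
```

Call:
carry_out(
  steps="0.1 1 0 0 0 0 1; 0.3 2 0 0 0 0 1; 0.3 2 0 0 0 0 1",
)

```text
time_s: 13.7
tcp_pos: [0.609, 0.0198, 0.0184]
ee_rot: [[0.992, -0.124, -0.0], [-0.124, -0.992, -0.001], [0.0, 0.001, -1.0]]
ft_force: [-0.1, -3.6, 1.2]
grip_width: 0.0002
```

```bash
python3 look.py 12
```

```text
t 13.7 tcp [609.   19.8  18.4] bed [52.9 73.9] F [-0.1 -3.6  1.2] w 0.00020739490732284447 q [-0.07  0.59 -0.16  0.82 -0.    1.62]
toolx ang -7.134748857626381 z [-0.    -0.001 -1.   ]
wrist [ 51.8 117.9] [44.7 62.6] 0.7 ctr px [318. 213.]
```

View pics/w12.png

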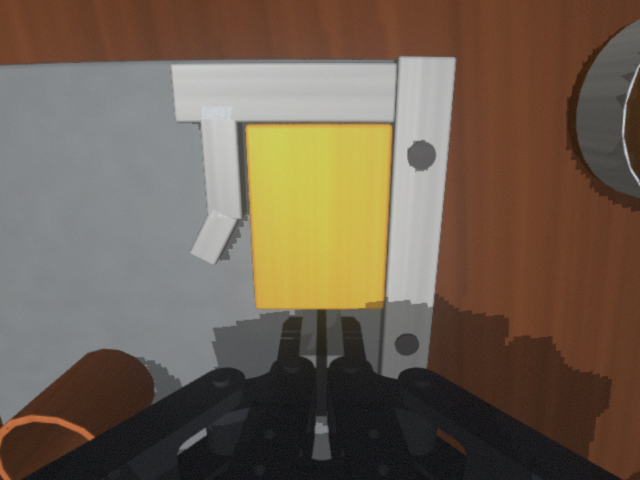

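Nearly home: a thin line is still visible at the stop. I'll creep on until the force rises.

Call:
carry_out(
  steps="0.1 1 0 0 0 0 1; 0.3 2 0 0 0 0 1; 0.3 2 0 0 0 0 1",
)

```text
time_s: 14.1
tcp_pos: [0.609, 0.0198, 0.0184]
ee_rot: [[0.992, -0.125, -0.001], [-0.125, -0.992, -0.005], [-0.0, 0.005, -1.0]]
ft_force: [-2.0, -8.9, 2.4]
grip_width: -0.0004
```

Call:
carry_out(
  steps="0.1 1 0 0 0 0 1; 0.3 2 0 0 0 0 1; 0.3 2 0 0 0 0 1",
)

```text
time_s: 14.4
tcp_pos: [0.609, 0.0199, 0.0184]
ee_rot: [[0.992, -0.126, -0.001], [-0.126, -0.992, -0.008], [-0.0, 0.009, -1.0]]
ft_force: [-2.9, -13.2, 3.0]
grip_width: 0.0
```

The fingers have stalled and the force is rising (13 N), so the blank is home against the stop. Backing straight off and rising.

Call:
carry_out(
  steps="-0.5 -4 0 0 0 0 1; -1 -8 0 0 0 0 1; -3 -25 0 0 0 0 1; -5 -40 0 0 0 0 1; -5 -40 40 0 0 0 1; -5 -40 85 0 0 0 1; -5 -40 110 0 0 0 1; -5 -40 110 0 0 0 1",
)

```text
time_s: 15.2
tcp_pos: [0.608, -0.0175, 0.1332]
ee_rot: [[0.992, -0.125, 0.009], [-0.125, -0.992, -0.001], [0.009, -0.0, -1.0]]
ft_force: [0.5, 0.2, 0.5]
grip_width: -0.0002
```

```bash
python3 look.py 13
```

```text
t 15.2 tcp [608.  -17.5 133.2] bed [56.6 36.8] F [0.5 0.2 0.5] w -0.0002470093571805818 q [-0.13  0.48 -0.02  1.06  0.    1.56]
toolx ang -7.18296974391493 z [ 0.009 -0.001 -1.   ]
wrist [ 52.1 117.6] [62.8 45.8] 89.9 ctr px [315. 101.]
```

View pics/w13.png

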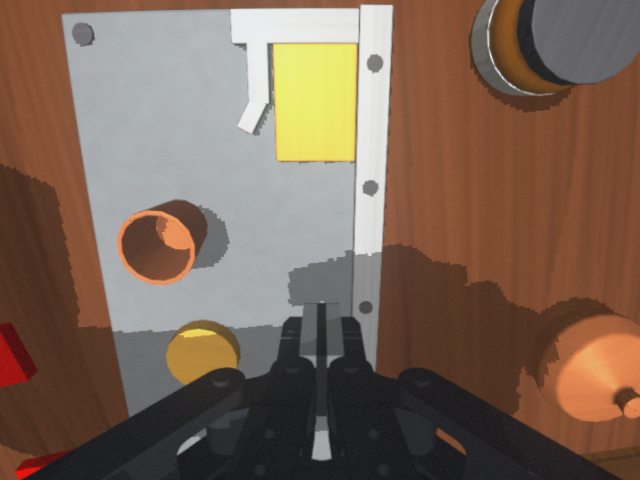

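The blank is home: centre measured at bed (52.1, 117.6), angle about 0, no gaps at the rail or stop. I'll let the arm settle, then hand in.

Call:
carry_out(
  steps="0 0 20 0 0 0 1; 0 0 20 0 0 0 1; 0 0 20 0 0 0 1; 0 0 20 0 0 0 1",
)

```text
time_s: 15.7
tcp_pos: [0.6037, -0.016, 0.1466]
ee_rot: [[0.992, -0.124, -0.002], [-0.124, -0.992, 0.0], [-0.003, -0.0, -1.0]]
ft_force: [-0.9, -0.4, -0.0]
grip_width: 0.0001
```

```bash
python3 look.py 14; python3 -c "
from bench import workorder
print(workorder.job_done())"
```

```text
t 15.7 tcp [603.7 -16.  146.6] bed [52.1 37.7] F [-0.9 -0.4 -0. ] w 0.0001126677456433802 q [-0.13  0.47  0.01  1.11  0.    1.56]
toolx ang -7.135750017138628 z [-0.002  0.    -1.   ]
wrist [ 51.9 117.6] [45.6 62.9] 0.1 ctr px [321. 102.]
the job is handed in; nothing more can be done
None
```

The blank is in the corner pocket, home against both the rail and the end stop, and the job is handed in at about 15.8 s.

- **Onto the rail:** With the fingers shut, I pushed the blank across the bed. It stopped flat on the rail at about bed (51.8, -128.5) mm, well short of the pocket; the fingers stalled there at about 20 N horizontally.
- **Into the pocket:** I then pushed it along the rail from its right end until it stopped against the end stop at about 13 N. After that I backed straight off and up.
- **Last checks:** The final wrist view puts its centre at bed (51.9, 117.6) mm, against an ideal of (52, 118), and within about 0.2° of square. The hand is clear with the fingertips at z of about 147 mm, and the wrist force is about zero.
- **Bystanders:** I never touched the disc or the cup. The disc measured the same to about 1 mm while it was in view. I did not re-measure the cup or the other objects at the end.
- **Disagreements:** The top and scene cameras disagreed by 2–4 mm on the bed's position, so I relied on contact and the wrist camera. The force reading during the rail push also showed 12–21 N upward, but the wrist views showed the blank lying flat on the bed.

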